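# Stack the pulley and slide its carrier under the low press bridge

### The job

Finish the scooter pulley in the orange carrier: gently set the brass spacer flat on the aluminium pulley body between the four pins, then the blue disc flat on top of the spacer. Then push the carrier along the T-shaped guideway, never lifting or tipping it out of the track, to the middle and up the stem beneath the green bridge until it is fully home against the yellow end stop. Leave the rusty worn disc, the grey spare carrier and everything else on the bench where they are.

Things in the scene. Friction and masses are not known exactly. Their poses are not given: they have to be found in the camera images.
- station: Fixed press station. Origin on the bench top at the centre of the T junction, where a carrier changes from bar to stem. Steel floor plate 6 mm thick; rail tops 20 mm above the bench. The bar runs along y to +-230 mm, ends open; rails' inner faces at x = +-73 mm. The near rail (-x) is open for |y| < 55 mm, leaving room for a finger behind a carrier; the far rail for |y| < 72 mm
- stem_mouth (a point): mouth of the stem, on the floor plate at the station's x = 78 mm, y = 0 (station's axes). The stem runs on along +x. Its mouth is flared, 140 mm wide here; from 16 mm further on its rails' inner faces stand at y = +-58.5 mm
- under_ram (a point): point on the floor plate below the ram, at the station's x = 160 mm, y = 0, z = 6 mm (station's axes). Over it the green bridge, 40 mm deep in x: underside 84 and top 120 mm above the bench, columns at |y| = 71 to 98 mm; air cylinder on top, radius 18 mm, to 160 mm
- end_stop (a point): face of the yellow end stop bar at the far end of the stem, at the station's x = 231.5 mm, y = 0, at floor plate height; bar top 20 mm above the bench
- carrier: Orange loose plate 140 (x) x 110 (y) x 20 mm high, lying on the station's floor plate in either arm of the bar, axes parallel to the station's. Origin: centre of its underside, z up. Four steel pins (diameter 8, tops 64 mm above the underside) at x, y = +-25.1 mm nest 58 mm round parts with 2.5 mm play; fingers pass between them along x or y. Against the stop it lies at the station's x = 161 mm
- pulley: Aluminium pulley body, plain round, diameter 58, height 16 mm, already seated in the carrier's nest. Origin: centre of its underside, z up. 
- spacer: Brass-coloured spacer, round, diameter 58, height 16 mm (dark bore is only painted on), flat on the bench. Origin: centre of its underside, z up. Seated on the pulley body its origin is 36 mm above the carrier's
- disc: Blue disc with painted ribs, diameter 58, height 14 mm, flat on the bench. Origin: centre of its underside, z up. Seated on the spacer its origin is 52 mm above the carrier's, and the stack's top 66 mm
- worn_disc: Rusty brown worn disc, diameter 58, height 14 mm, leave alone. Origin: centre of its underside, z up. 
- spare_carrier: Grey empty carrier, same shape as the orange one, parked in the other arm of the bar, leave alone. Origin: centre of its underside, z up. 
- cup: White paper cup, diameter 48 at the foot and 67 mm at the rim, height 80 mm, bystander. Origin: centre of its underside, z up. 
- oil_can: Yellow oil bottle, diameter 48, height 105 mm, bystander. Origin: centre of its underside, z up. 
- socket: Steel spark-plug socket standing upright, diameter 28, height 60 mm, bystander. Origin: centre of its underside, z up. 
- wrench: Flat wrench lying along its x, about 180 mm long, bystander. Origin: centre of its underside, z up. 
- jar: Amber jar with white cap, diameter 64, height 60 mm, bystander. Origin: centre of its underside, z up. 
- tin: Red tin, diameter 72, height 60 mm, bystander. Origin: centre of its underside, z up. 
Things that resemble listed ones, but are neither listed nor needed, are in the scene too. What is shaped like the spacer but pink is not meant. There is more than one size of the carrier; the job needs the larger.

How it is judged (in metres and radians):
On the way, in this order (a step that is already met when the one before it is completed fails the run):
1. the spacer lies flat on the pulley body in the nest (horizontal distance between each of pulley, spacer and carrier below 0.005 m and angle between each of pulley, spacer's own z axis and vertical below 0.06 rad and z of pulley in the frame of carrier between 0.017 and 0.023 m and z of spacer in the frame of carrier between 0.033 and 0.039 m), for 0.2 s.
2. the blue disc lies flat on the spacer in the nest (horizontal distance between each of spacer, disc and carrier below 0.005 m and angle between each of spacer, disc's own z axis and vertical below 0.06 rad and z of spacer in the frame of carrier between 0.033 and 0.039 m and z of disc in the frame of carrier between 0.049 and 0.055 m), for 0.2 s.
At the end, for the whole second after the job is handed in: Carrier flat in the stem against the end stop: at most 4 mm short of the point under the ram, within 5 mm across, parallel within 0.06 rad. Pulley body, spacer and blue disc stacked in its nest, each flat (0.06 rad), within 5 mm of its centre and 3 mm of its seated height, all at rest (all of step 2 and horizontal distance between pulley and carrier below 0.005 m and angle between pulley's own z axis and vertical below 0.06 rad and z of pulley in the frame of carrier between 0.017 and 0.023 m and x of carrier in the frame of under_ram between -0.004 and 0.005 m and y of carrier in the frame of under_ram between -0.005 and 0.005 m and angle between the x axis of carrier and the x axis of station, either way round below 0.06 rad and angle between carrier's own z axis and vertical below 0.03 rad and z of carrier in the frame of station between 0.003 and 0.009 m and linear speed of each of carrier, disc below 0.02 m/s); the robot touches nothing.
It fails at once if the spacer or the disc falls into the nest instead of being set down (faster than 0.6 m/s there) ((linear speed of spacer above 0.6 m/s and horizontal distance between spacer and carrier below 0.03 m and z of spacer in the frame of carrier below 0.046 m) or (linear speed of disc above 0.6 m/s and horizontal distance between disc and carrier below 0.03 m and z of disc in the frame of carrier below 0.062 m)).
It fails at once if the orange carrier is lifted more than 10 mm off its floor or tipped (z of carrier in the frame of station above 0.016 m or angle between carrier's own z axis and vertical above 0.12 rad).
It fails at once if a bystander is moved by more than 25 mm or knocked over (distance of any of spare_carrier, worn_disc, cup, oil_can, socket, wrench, jar, tin from where it was at the start of the episode above 0.025 m or angle between any of cup, oil_can, socket, jar, tin's own z axis and vertical above 0.5 rad).
It also fails if it takes over 72 s, if anything falls off the work surface, if the arm or the gripper's body presses on something with over 40 N, if the wrist force passes 120 N, or if a joint passes its speed limit or range.

### The arm

A 6-joint arm with a two-finger parallel gripper is mounted at the origin on the work surface. World frame = base frame: x ahead of the robot, y to its left, z up, the work surface at z = 0. Lengths are in mm, angles in rad, forces in N, time in s.
With the tool pointing down it reaches from about 400 to 925 mm from the base axis. Payload 12.5 kg.
Tool frame: the origin (TCP) lies at the very end of the fingers, on their centre line; the grasp point (between the pads) lies 19 mm behind it; x points along the fingers, z is the direction in which the jaws open and shut, and the axes are right-handed (so a half turn about x gives the same grasp; the last joint's range is limited). The gripper opens to 95 mm and grips with 3 to 60 N. Pads are 20 mm wide; open, the fingers measure 119 mm over their backs; the gripper's body (75 mm by 180 mm) begins 59 mm behind the grasp point.
Start: joints at [1.24, 0.491, 1.559, -0, 1.092, -0.106], TCP at [139.301, 609.296, 214.661] pointing down, gripper open.
Joint ranges: [-3.1, 3.1], [-0.84, 2.19], [0.05, 2.79], [-1.13, 4.28], [0.06, 2.93], [-2.69, 2.69]. Speed limits (rad/s): [2.22, 2.22, 2.79, 3.14, 3.14, 3.14].

### API

Orientations are given as a unit quaternion [w, x, y, z].
In Python, from station import arm gives the robot as it stands.
- The arm moves only by the shell command python3 -m handwheel 'ROWS'. ROWS is JSON, a list of rows, each a list of 3 entries, a list of its own where there are three numbers: the shift along the world's x, y, z in mm, then the turn about the world's z in rad, then the opening, from 0 (shut) to 1 (fully open). In form: [[[x, y, z], turn, hand], ...]. A call has 1 to 8 rows; each row is the pose to reach, as a shift and turn from the pose measured when the call began; what a row does not reach only later rows make up. A row lasts 1/8 s, in which the tool goes at most 62.5 mm and 10.7 degrees, less where a joint would pass 70% of its speed; a pose out of reach is approached as far as the arm can. A call with a gripper value outside its range is refused whole. The fingers move at their own pace and stop on an object; the grip force is fixed at half the most. Time passes only in rows, so rows that repeat a pose let the fingers close. It gives the time, the measured TCP pose, the force and the opening at its end, in the units of the state.
- arm.state(): the state, without advancing time (a new reading comes with each control period).
- arm.grab_frame(name): name is "scene" or "top" or "wrist"; returns a dict with "img" (384x512x3 uint8, red, green, blue), "camera_matrix" (3x3 intrinsics, pixels), "distortion" ([k1, k2, p1, p2, k3] as OpenCV has them; the pictures are not rectified), "rvec" (rotation vector, rad) and "tvec" (3), from world to camera coordinates, as OpenCV has them. Camera axes: x right, y down, z forward; pixel columns grow to the right and rows downward; lengths in mm; the calibration is good to about 2 mm. A picture is of the moment at which its call begins. There is no depth.
- arm.close_job(): hands the job in, once; it reports no verdict.
The state is a dict: "time": time; "joint_pos": joint angles; "dq": joint speeds; "joint_torque": joint torques, N m; "position": TCP position; "orientation": TCP orientation; "ft_force": force on the tool from outside, world axes, zero at the start; "ft_torque": the same for the moment, N m; "opening": finger opening in mm.
Only numpy, scipy, OpenCV 4.12 (cv2) and the standard library are available. Lean on these libraries where they do the work, as an engineer would, in place of code of your own. Each camera call takes 0.05 s, during which the arm holds its last target.

## Working session

There is one attempt and no reset: what is moved stays moved. The work goes in short steps, Python scripts to look and compute and a shell command to move; the robot and the scene stay as the last step left them, time stands still between calls to the robot, and variables do not carry over. Pictures are saved under pics/ and viewed, and the job is handed in when it is done.

```bash
ls; mkdir -p pics
python3 - <<'E'
from station import arm
import cv2
print(arm.state())
for n in("scene","top","wrist"):
    f=arm.grab_frame(n); cv2.imwrite(f"pics/{n}0.png",cv2.cvtColor(f["img"],cv2.COLOR_RGB2BGR))
    print(n,f["camera_matrix"],f["distortion"],f["rvec"],f["tvec"])
E
```

```text
pics
{'time': 0.0, 'joint_pos': array([ 1.24039629e+00,  4.91579439e-01,  1.55948285e+00, -1.65923561e-05,
        1.09168559e+00, -1.05615911e-01]), 'dq': array([-4.30561216e-05,  1.75154073e-03, -9.22176401e-05, -8.77897139e-05,
        1.19012229e-03,  4.64164750e-04]), 'joint_torque': array([-4.85470937e-04, -6.12648010e+01, -2.58184952e+01,  6.92013488e-02,
        4.82780510e-02, -1.49703887e-04]), 'position': array([139.21762993, 609.03405157, 214.03789538]), 'orientation': array([ 0.55257971, -0.44099347,  0.55326298,  0.44054568]), 'ft_force': array([ 0.13585358, -0.78922227,  0.40512828]), 'ft_torque': array([0.00879063, 0.00623834, 0.01395514]), 'opening': 95.16639516887987}
scene [[443.69473536   0.         266.29325695]
 [  0.         443.69473536 186.4933224 ]
 [  0.           0.           1.        ]] [-0.00402969  0.          0.          0.          0.        ] [ 1.82543314  1.76555118 -0.677952  ] [ -47.55469014 -321.46798227 1483.6006422 ]
top [[395.57669213   0.         260.97402707]
 [  0.         395.57669213 185.94695275]
 [  0.           0.           1.        ]] [-0.0621583  0.         0.         0.         0.       ] [ 2.15091132 -2.13594537  0.16400558] [   2.35566488  508.74748704 1231.71164025]
wrist [[329.06559144   0.         259.90288115]
 [  0.         329.06559144 191.73827779]
 [  0.           0.           1.        ]] [0.02516925 0.         0.         0.         0.        ] [-2.26638954 -1.80865056 -0.26567635] [-624.78244466  -32.95989172  393.11032099]
```

View pics/scene0.png

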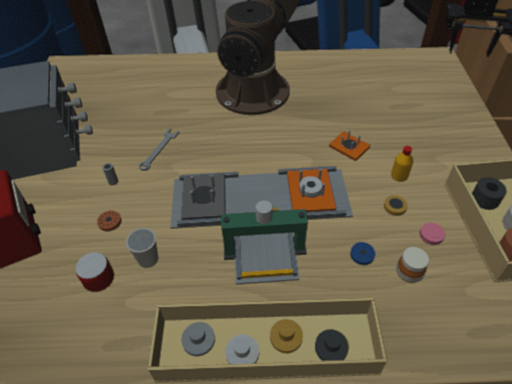

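View pics/top0.png

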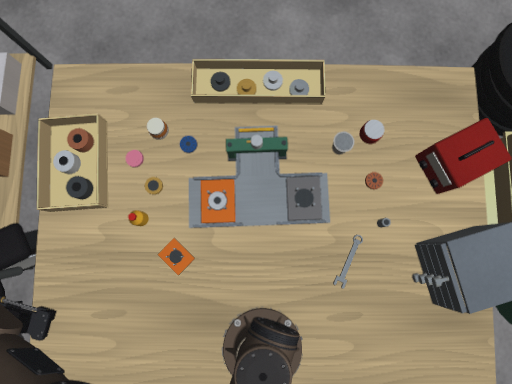

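View pics/wrist0.png

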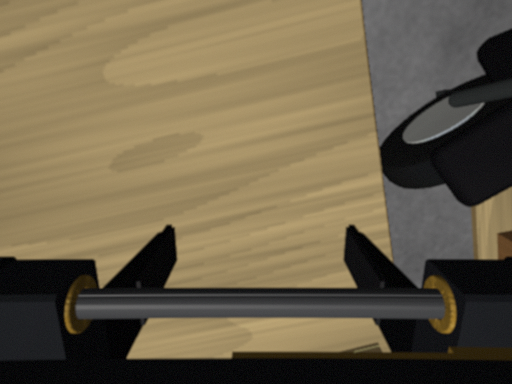

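Candidates for the spacer (top view): brass ring (153,186), pink look-alike (134,158), the tray's bronze part (246,88), rusty disc (374,180). I choose the brass ring at (153,186). The disc is the blue one at (188,144). The carrier is the large orange plate at (217,201), since the small one sits at (176,256).

```bash
cat > h.py <<'E'
import numpy as np, cv2
from station import arm
def cast(f,uv,z):
    uv=np.array(uv,float).reshape(-1,1,2)
    n=cv2.undistortPoints(uv,f["camera_matrix"],f["distortion"]).reshape(-1,2)
    R=cv2.Rodrigues(np.array(f["rvec"],float))[0]; t=np.array(f["tvec"],float).reshape(3)
    C=-R.T@t; d=np.c_[n,np.ones(len(n))]@R
    return C+d*((z-C[2])/d[:,2])[:,None]
def hsv(f): return cv2.cvtColor(f["img"],cv2.COLOR_RGB2HSV)
def blobs(f,lo,hi,amin=40):
    m=cv2.inRange(hsv(f),np.array(lo),np.array(hi))
    cs,_=cv2.findContours(m,cv2.RETR_EXTERNAL,cv2.CHAIN_APPROX_NONE)
    return sorted([c for c in cs if cv2.contourArea(c)>amin],key=cv2.contourArea,reverse=True)
def save(f,name,crop=None,s=1):
    im=cv2.cvtColor(f["img"],cv2.COLOR_RGB2BGR)
    if crop: x0,y0,x1,y1=crop; im=im[y0:y1,x0:x1]
    cv2.imwrite("pics/"+name,cv2.resize(im,None,fx=s,fy=s,interpolation=cv2.INTER_NEAREST))
E
python3 - <<'E'
from h import *
for n in("top","scene"):
    f=arm.grab_frame(n); print(n)
    save(f,n+"1.png",(115,110,345,240) if n=="top" else (160,120,460,300),3 if n=="top" else 2.6)
    for nm,lo,hi,z in(("blue",(105,150,60),(125,255,255),14),("brass",(15,110,80),(28,255,255),16),("orange",(5,190,120),(15,255,255),26),("yellow",(20,180,150),(32,255,255),20),("green",(60,80,30),(90,255,255),120)):
        for c in blobs(f,lo,hi)[:4]:
            p=cast(f,c,z); r=cv2.minAreaRect(p[:,:2].astype(np.float32))
            print(nm,np.array(cv2.boundingRect(c)),"rect",np.round(r[0],1),np.round(r[1],1),round(r[2],2))
E
```

```text
top
blue [180 136  16  16] rect [653.3 251.2] [51.2 47.6] 46.84
brass [237  79  19  16] rect [855.2  59.4] [54.3 61.6] 0.39
brass [145 177  18  17] rect [512.9 358.8] [53.2 57. ] 0.44
brass [129 210  20  16] rect [404.3 401.3] [61.  48.6] 78.75
brass [  0 130  13  27] rect [657.3 878.5] [92.3 43.3] 6.8
orange [201 179  34  44] rect [462.6 146.3] [137.2 104.9] 2.75
orange [159 239  35  35] rect [283.3 274.9] [91.  68.8] 46.63
yellow [134 211   9  14] rect [405.1 402.3] [25.8 42.3] 86.55
green [226 137  61  21] rect [616.2  21. ] [ 56.5 184. ] 2.74
green [497 302  15  21] rect [ 125.3 -715.3] [43.7 58.2] 86.49
scene
blue [344  29  34  19] rect [-295.6  405.7] [123.5 130. ] 87.74
blue [351 243  23  20] rect [659.  251.5] [52.3 52.6] 87.98
blue [318   0   8  49] rect [-417.9  280. ] [ 28.7 380. ] 83.77
brass [270 319  33  34] rect [853.6  61.4] [65.7 69.5] 87.89
brass [467  30  28  56] rect [-160.9  824.3] [ 49.8 401.6] 59.21
brass [391 152  22  30] rect [385.5 407.5] [ 48.6 115.2] 63.7
brass [384 195  24  20] rect [516.8 358.9] [57.5 64.2] 14.66
orange [288 170  47  40] rect [467.9 147.4] [134.8 107.2] 1.78
orange [330 132  39  26] rect [302.8 274.8] [89.3 70. ] 47.05
orange [303 170  15   7] rect [410.7 152.6] [39.  22.2] 87.92
green [221 210  86  45] rect [666.3  24.3] [106.3 187.4] 2.38
```

View pics/top1.png

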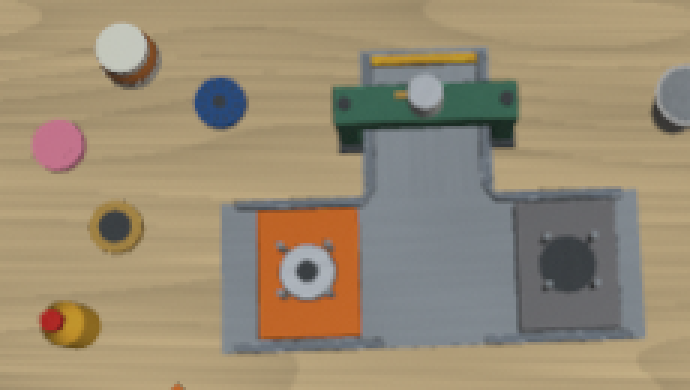

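View pics/scene1.png

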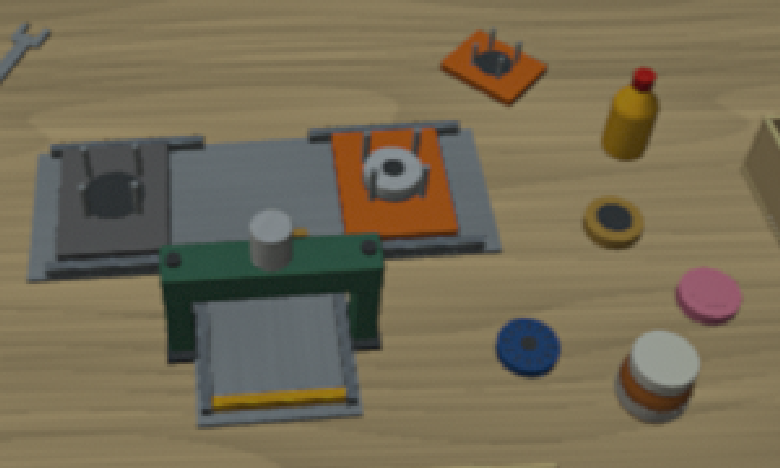

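Run:
```python
from h import *
from scipy.spatial.transform import Rotation as Ro
s=arm.state(); q=s["orientation"]; R=Ro.from_quat([q[1],q[2],q[3],q[0]]).as_matrix(); print(R.round(3))
f=arm.grab_frame("wrist"); Rc=cv2.Rodrigues(np.array(f["rvec"]))[0]; C=-Rc.T@f["tvec"]
print("cam in tool",R.T@(C-s["position"]),"cam axes z in tool",R.T@Rc[2], "down")
f=arm.grab_frame("top")
px=np.array([[189,227.3],[329.7,222.3],[189,178],[327,173]])
P=cast(f,px,6);print(P.round(1)); print(np.degrees(np.arctan2(-(P[0]-P[1])[0],(P[0]-P[1])[1])))
print("bystanders",cast(f,[[137,218],[156,128],[134,159]],20).round(0))
```

```text
[[-0.    -0.975  0.223]
 [-0.     0.223  0.975]
 [-1.     0.    -0.   ]]
cam in tool [-170.8780254    82.66718438    0.26333708] cam axes z in tool [ 9.57246082e-01 -2.89274840e-01 -6.85693324e-05] down
[[ 376.   238.9    6. ]
 [ 395.5 -218.8    6. ]
 [ 538.6  244.3    6. ]
 [ 558.7 -212.9    6. ]]
2.431184893235938
bystanders [[404. 407.  20.]
 [705. 359.  20.]
 [599. 427.  20.]]
```

```bash
python3 -m handwheel '[[[55,-35,0],0.15,1],[[105,-70,0],0.27,1],[[155,-105,0],0.27,1],[[205,-140,0],0.27,1],[[255,-170,-20],0.27,1],[[305,-205,-40],0.27,1],[[355,-240,-60],0.27,1],[[376,-250,-65],0.27,1]]'
python3 - <<'E'
from h import *
s=arm.state();print(s["position"],s["dq"].round(2))
f=arm.grab_frame("wrist"); save(f,"w1.png")
E
```

```text
time: 1.35
position: [517.1, 357.1, 148.3]
orientation: [0.489, -0.51, 0.49, 0.511]
ft_force: [-0.2, -0.1, -0.3]
opening: 95.1
[517.09777883 357.08010052 148.27344492] [-0.24  0.16 -0.22  0.01  0.04 -0.26]
```

View pics/w1.png

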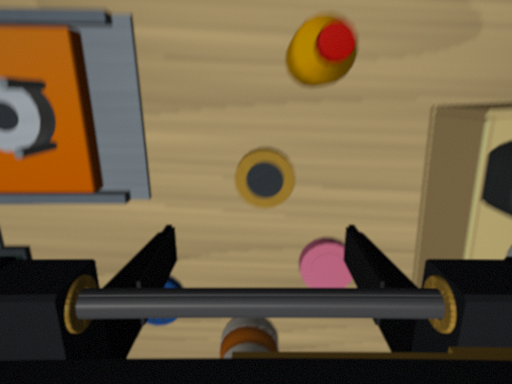

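The brass spacer is at (265,178). Its neighbours are oil can (322,50), pink piece (325,262), blue disc (165,300) and carrier (45,110).

```bash
python3 -m handwheel '[[[0,0,0],0,1]]'
python3 - <<'E'
from h import *
s=arm.state();print(s["position"],s["dq"].round(2))
f=arm.grab_frame("wrist"); save(f,"w2.png",(200,120,330,280),4)
for c in blobs(f,(15,110,80),(28,255,255),300):
    p=cast(f,c,16); print(cv2.boundingRect(c),cv2.minEnclosingCircle(p[:,:2].astype(np.float32)), cast(f,c.mean(0),16))
c=blobs(f,(105,150,60),(125,255,255),100)
print([cv2.boundingRect(k) for k in c])
E
```

```text
time: 1.52
position: [518.8, 356.8, 148.1]
orientation: [-0.489, 0.51, -0.49, -0.51]
ft_force: [-0.0, 0.1, -1.0]
opening: 94.9
[518.804357   356.81467522 148.07208788] [-0.02  0.02 -0.02 -0.01 -0.   -0.02]
(0, 22, 91, 152) ((453.9942932128906, 155.06781005859375), 74.41643524169922) [[464.15265504 164.90702591  16.        ]]
(418, 101, 88, 187) ((529.7095947265625, 542.6638793945312), 95.94661712646484) [[514.96704458 538.42871028  16.        ]]
(235, 144, 62, 62) ((510.9264831542969, 362.20111083984375), 30.076047897338867) [[510.32692543 362.08432231  16.        ]]
(286, 6, 74, 77) ((398.95233154296875, 405.38055419921875), 32.50371170043945) [[394.81347822 407.68957165  16.        ]]
(425, 276, 32, 58) ((645.006103515625, 553.1987915039062), 37.5455436706543) [[644.06915913 556.05593806  16.        ]]
[]
```

View pics/w2.png

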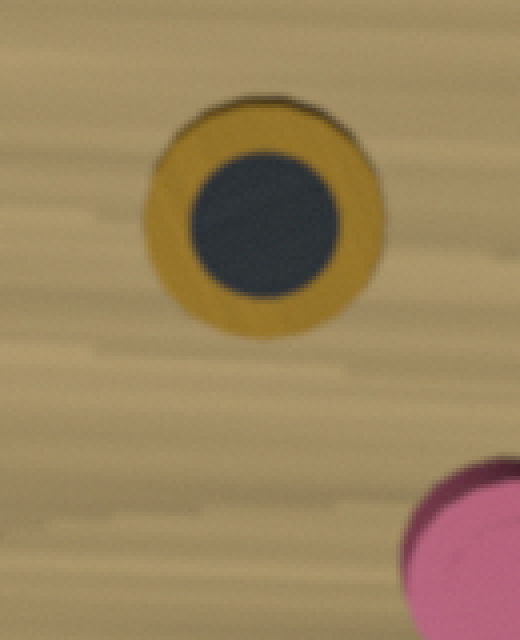

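```bash
cat >> h.py <<'E'
def bore(f,near,z,lo=(0,0,0),hi=(180,120,75),amin=60):
    best=None
    for c in blobs(f,lo,hi,amin):
        if len(c)<8: continue
        e=cv2.fitEllipse(c); d=np.hypot(e[0][0]-near[0],e[0][1]-near[1])
        if best is None or d<best[0]: best=(d,e)
    e=best[1]; print("px",np.round(e[0],1),np.round(e[1],1),"->",cast(f,[e[0]],z)[0].round(1)); return e
E
python3 - <<'E'
from h import *
f=arm.grab_frame("wrist"); bore(f,(266,176),16)
E
python3 -m handwheel '[[[45,-35,0],0,1],[[90,-70,0],0,1],[[135,-106,0],0,1],[[142,-106,0],0,1],[[142,-106,0],0,1],[[142,-106,0],0,1]]'
python3 - <<'E'
from h import *
s=arm.state();print(s["position"],s["dq"].round(2))
f=arm.grab_frame("wrist"); save(f,"w3.png")
for c in blobs(f,(105,120,40),(125,255,255),300):
    e=cv2.fitEllipse(c); print(e,cast(f,[e[0]],14), cv2.minEnclosingCircle(cast(f,c,14)[:,:2].astype(np.float32)))
E
```

```text
px [265.8 175.7] [34.5 35.4] -> [511.4 362.5  16. ]
time: 2.38
position: [658.9, 253.0, 148.7]
orientation: [-0.488, 0.511, -0.489, -0.511]
ft_force: [0.3, -0.2, -0.0]
opening: 94.9
[658.92480789 252.96486169 148.67834522] [-0. -0. -0. -0.  0. -0.]
((259.6935119628906, 174.83480834960938), (56.821651458740234, 56.967681884765625), 90.49710845947266) [[651.73958919 252.74085729  14.        ]] ((652.3819580078125, 252.97247314453125), 28.372350692749023)
```

View pics/w3.png

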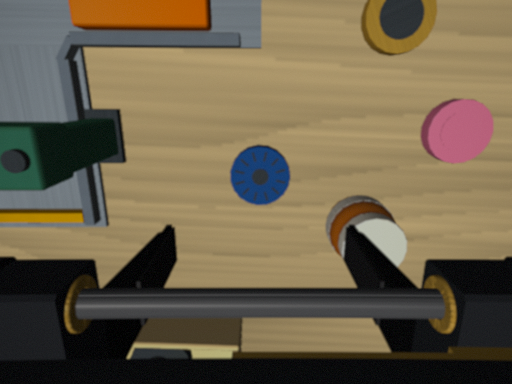

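The blue disc is at (260,175), well clear of the jar at (370,230).

```bash
python3 -m handwheel '[[[-50,-28,10],0,1],[[-100,-56,20],0,1],[[-150,-84,26],0,1],[[-188,-106,26],0,1],[[-188,-106,26],0,1],[[-188,-106,26],0,1],[[-188,-106,26],0,1]]'
python3 - <<'E'
from h import *
s=arm.state();print(s["position"],s["dq"].round(2))
f=arm.grab_frame("wrist"); save(f,"w4.png")
bore(f,(260,175),42)
for c in blobs(f,(5,170,100),(16,255,255),1000):
    p=cast(f,c,26); r=cv2.minAreaRect(p[:,:2].astype(np.float32)); print("orange",cv2.boundingRect(c),r)
E
```

```text
time: 3.3
position: [471.7, 147.5, 174.7]
orientation: [-0.488, 0.511, -0.489, -0.511]
ft_force: [0.0, 0.4, -0.9]
opening: 95.2
[471.69995738 147.47453806 174.68950251] [-0.  0.  0.  0.  0. -0.]
px [260.  171.5] [21.4 22.1] -> [460.9 147.4  42. ]
orange (203, 96, 116, 137) ((461.23614501953125, 147.88790893554688), (137.3633270263672, 108.2826156616211), 2.684487819671631)
orange (383, 0, 85, 45) ((325.6839294433594, 281.40594482421875), (34.0903205871582, 70.7715072631836), 1.9625682830810547)
```

View pics/w4.png

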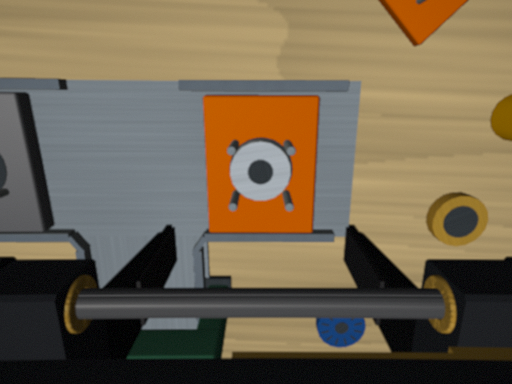

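The large carrier is at (260,165), with its pulley bore at (260,171). Next I go back to the spacer and grasp it.

```bash
python3 -m handwheel '[[[12,60,0],0,1],[[24,120,0],0,1],[[36,180,-20],0,1],[[40.5,213.5,-60],0,1],[[40.5,213.5,-110],0,1],[[40.5,213.5,-145],0,1],[[40.5,213.5,-145],0,1],[[40.5,213.5,-145],0,1]]'
python3 - <<'E'
from h import *
s=arm.state();print(s["position"],s["ft_force"])
f=arm.grab_frame("wrist"); save(f,"w5.png")
E
```

```text
time: 4.35
position: [512.8, 361.4, 30.6]
orientation: [-0.489, 0.511, -0.488, -0.511]
ft_force: [-0.2, -0.1, 1.1]
opening: 95.2
[512.75058202 361.35069846  30.57529671] [-0.18948872 -0.0892167   1.07672577]
```

View pics/w5.png

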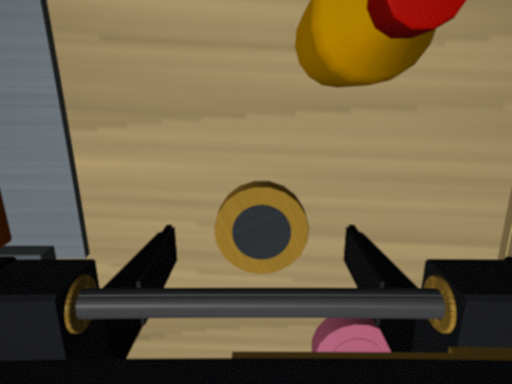

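The spacer sits centred between the fingertips at (262,229).

```bash
python3 -m handwheel '[[[0,0,-20],0,1],[[0,0,-27.5],0,1],[[0,0,-27.5],0,1],[[0,0,-27.5],0,0],[[0,0,-27.5],0,0],[[0,0,-27.5],0,0],[[0,0,-27.5],0,0],[[0,0,-27.5],0,0]]'
python3 - <<'E'
from h import *
s=arm.state();print(s["position"],s["ft_force"],s["opening"])
f=arm.grab_frame("wrist"); save(f,"w6.png"); bore(f,(262,240),16)
E
```

```text
time: 5.4
position: [513.0, 361.4, 3.7]
orientation: [-0.489, 0.512, -0.488, -0.511]
ft_force: [-1.4, 0.6, 0.6]
opening: 57.1
[512.97672125 361.42235957   3.68555485] [-1.4433657   0.64278111  0.63972083] 57.127992930672534
px [259.8 251.5] [59.3 65.1] -> [511.5 361.8  16. ]
```

View pics/w6.png

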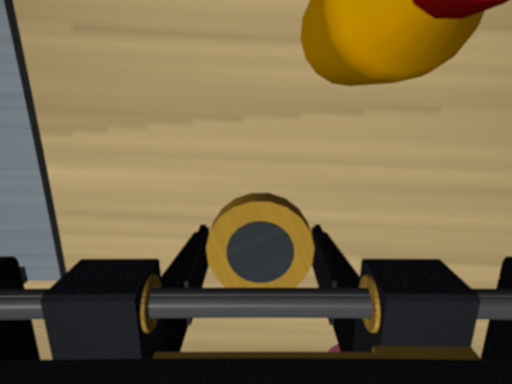

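```bash
python3 -m handwheel '[[[0,0,40],0,0],[[0,0,90],0,0],[[-14,-60,105],0,0],[[-28,-120,105],0,0],[[-42,-180,105],0,0],[[-50.4,-214,90],0,0],[[-50.4,-214,82],0,0],[[-50.4,-214,82],0,0]]'
python3 - <<'E'
from h import *
s=arm.state();print(s["position"],s["ft_force"],s["opening"])
f=arm.grab_frame("wrist"); save(f,"w7.png"); save(f,"w7c.png",(180,150,340,310),3.7)
bore(f,(260,250),16+82)
for c in blobs(f,(5,170,100),(16,255,255),1000):
    p=cast(f,c,26); r=cv2.minAreaRect(p[:,:2].astype(np.float32)); print("orange",cv2.boundingRect(c),r)
E
```

```text
time: 6.45
position: [462.7, 147.6, 85.4]
orientation: [-0.489, 0.511, -0.488, -0.511]
ft_force: [-0.2, 0.1, -1.1]
opening: 57.2
[462.73710139 147.6377784   85.39514463] [-0.17015725  0.08204425 -1.05480833] 57.24298386421443
px [259.9 251.6] [58.7 64.5] -> [461.2 148.1  98. ]
orange (181, 109, 159, 129) ((438.52862548828125, 147.1258087158203), (94.61913299560547, 107.67131042480469), 2.6419756412506104)
orange (438, 0, 74, 42) ((332.72845458984375, 273.9783020019531), (22.722999572753906, 45.39838790893555), 1.735528588294983)
```

View pics/w7.png

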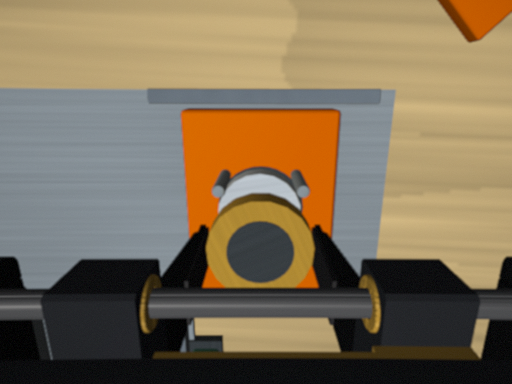

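View pics/w7c.png

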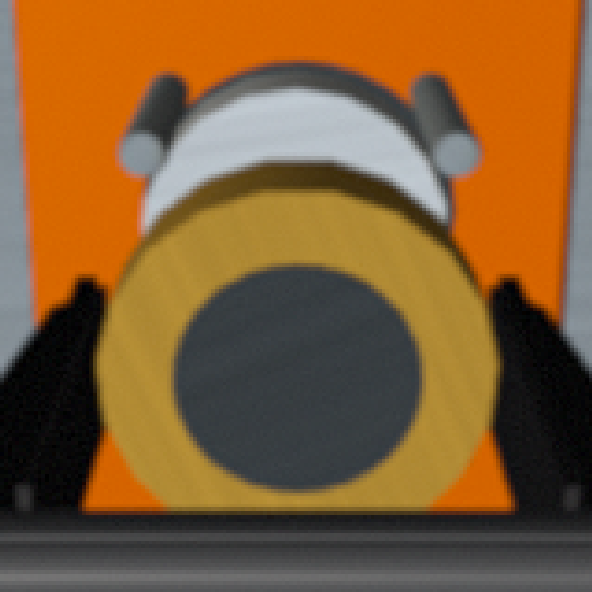

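Run:
```python
from h import *
f=arm.grab_frame("wrist")
P=cast(f,[[218.1,191.4],[304.3,191.4]],70); print(P.round(1)); m=P.mean(0); a=.0465
print("nest centre",m+25.1*np.array([np.cos(a),np.sin(a),0]), np.linalg.norm(P[0]-P[1]))
print("near edge",cast(f,[[182,110],[260,110],[340,110]],26).round(1))
```

```text
[[437.7 122.6  70. ]
 [435.3 173.5  70. ]]
nest centre [461.55068671 149.19903024  70.        ] 50.99379784914746
near edge [[394.7  92.4  26. ]
 [392.1 145.2  26. ]
 [389.6 199.5  26. ]]
```

```bash
python3 -m handwheel '[[[0.4,0.8,0],0,0],[[0.4,0.8,-8],0,0],[[0.4,0.8,-16],0,0],[[0.4,0.8,-24],0,0],[[0.4,0.8,-32],0,0],[[0.4,0.8,-37],0,0],[[0.4,0.8,-38],0,0],[[0.4,0.8,-38],0,0]]'
python3 - <<'E'
from h import *
s=arm.state();print(s["position"],s["ft_force"],s["opening"])
f=arm.grab_frame("wrist"); save(f,"w8.png",(160,140,360,300),4); bore(f,(260,250),16+44)
E
```

```text
time: 7.55
position: [463.4, 149.0, 47.9]
orientation: [-0.489, 0.512, -0.488, -0.511]
ft_force: [-0.1, -0.2, -0.6]
opening: 57.4
[463.39498349 148.99276164  47.85549062] [-0.14243887 -0.24893738 -0.64384662] 57.379206305617515
px [259.9 251.6] [58.5 64.5] -> [462.1 149.4  60. ]
```

View pics/w8.png

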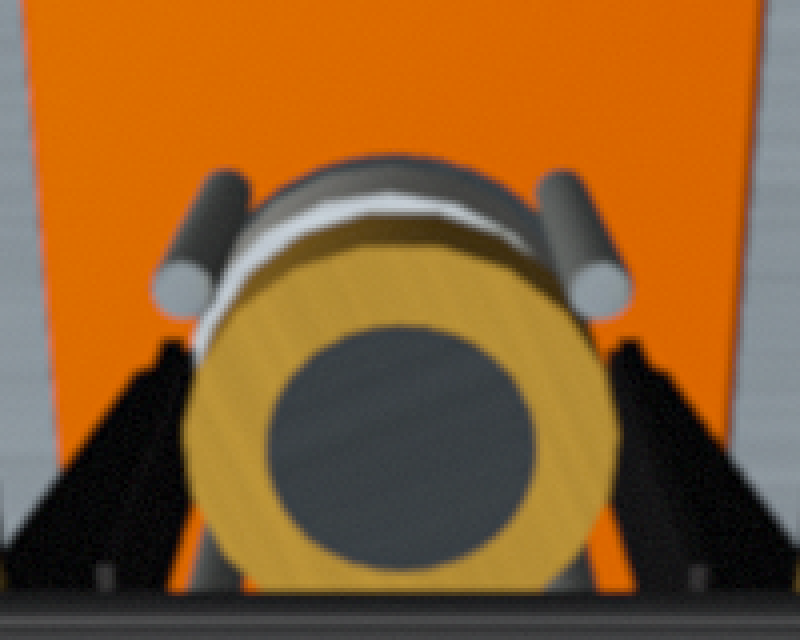

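Spacer bore at crop (401,447), pins at (183,288) and (600,288): it is between the pins. Lowering to contact.

```bash
python3 -m handwheel '[[[0,-0.4,-1],0,0],[[0,-0.4,-2],0,0],[[0,-0.4,-2.4],0,0],[[0,-0.4,-2.4],0,0]]'
```

```text
time: 8.1
position: [463.4, 148.6, 45.7]
orientation: [-0.489, 0.512, -0.487, -0.511]
ft_force: [-0.2, 0.5, 1.9]
opening: 57.0
```

```bash
python3 -m handwheel '[[[0,0,-0.6],0,0],[[0,0,-0.6],0,0]]';  python3 -m handwheel '[[[0,0,0],0,0.75],[[0,0,0],0,0.75],[[0,0,0],0,0.75],[[0,0,30],0,0.75],[[0,0,70],0,0.75],[[0,0,80],0,0.75],[[0,0,80],0,0.75]]'
python3 - <<'E'
from h import *
f=arm.grab_frame("wrist"); save(f,"w9.png"); bore(f,(260,240),16+42); f=arm.grab_frame("scene"); save(f,"s9.png",(260,140,380,230),5)
E
```

```text
time: 8.35
position: [463.5, 148.6, 45.6]
orientation: [-0.489, 0.512, -0.487, -0.511]
ft_force: [-1.9, -0.0, 9.3]
opening: 57.5
time: 9.22
position: [463.5, 148.6, 125.7]
orientation: [-0.489, 0.512, -0.487, -0.511]
ft_force: [0.2, -0.3, -0.6]
opening: 71.4
px [259.8 202.5] [41.6 44. ] -> [461.8 148.9  58. ]
```

View pics/w9.png

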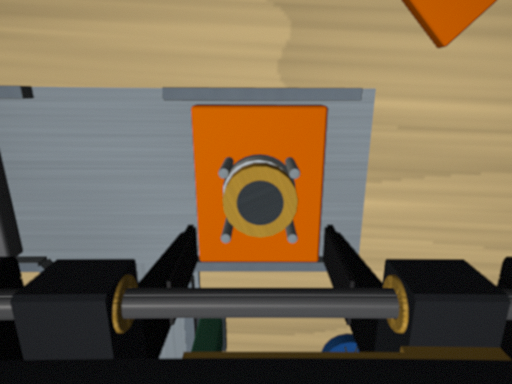

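View pics/s9.png

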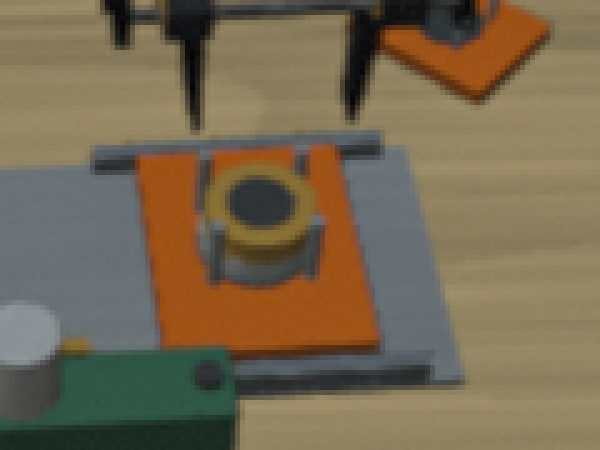

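The spacer is seated flat between the pins (bore at (260,202) in the wrist view). Now the disc.

```bash
python3 -m handwheel '[[[48,26,20],0,1],[[96,52,20],0,1],[[144,78,20],0,1],[[189.8,103.8,0],0,1],[[189.8,103.8,-50],0,1],[[189.8,103.8,-96],0,1],[[189.8,103.8,-96],0,1],[[189.8,103.8,-96],0,1]]'
python3 - <<'E'
from h import *
s=arm.state();print(s["position"])
f=arm.grab_frame("wrist"); save(f,"w10.png"); 
for c in blobs(f,(105,120,40),(125,255,255),300):
    e=cv2.fitEllipse(c); print(e,cast(f,[e[0]],14))
E
```

```text
time: 10.32
position: [653.3, 252.4, 29.5]
orientation: [-0.489, 0.512, -0.488, -0.511]
ft_force: [0.7, -0.7, 1.4]
opening: 95.2
[653.33734769 252.4212117   29.47582294]
((259.7709655761719, 229.1593475341797), (87.11152648925781, 90.3950424194336), 99.60775756835938) [[651.0503573  252.71402365  14.        ]]
```

View pics/w10.png

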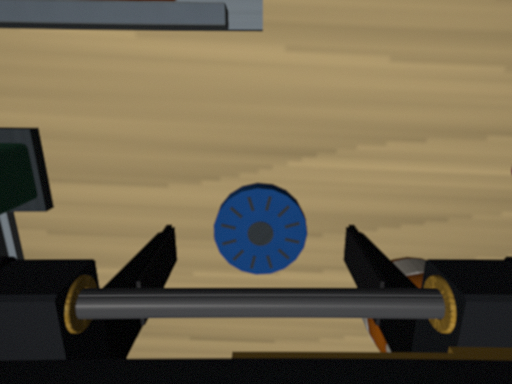

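The disc hub is at (260,233), centred between the fingers.

```bash
python3 -m handwheel '[[[0,0,-18],0,1],[[0,0,-26],0,1],[[0,0,-26],0,1],[[0,0,-26],0,0],[[0,0,-26],0,0],[[0,0,-26],0,0],[[0,0,-26],0,0],[[0,0,-26],0,0]]'
python3 - <<'E'
from h import *
f=arm.grab_frame("wrist"); save(f,"w11.png",(160,160,360,310),4); bore(f,(260,253),14,(0,0,0),(180,130,80))
E
```

```text
time: 11.38
position: [653.7, 252.5, 4.4]
orientation: [-0.489, 0.512, -0.487, -0.511]
ft_force: [-0.3, 0.3, 1.0]
opening: 57.1
px [259.8 251.2] [25.3 27.6] -> [653.5 253.   14. ]
```

View pics/w11.png

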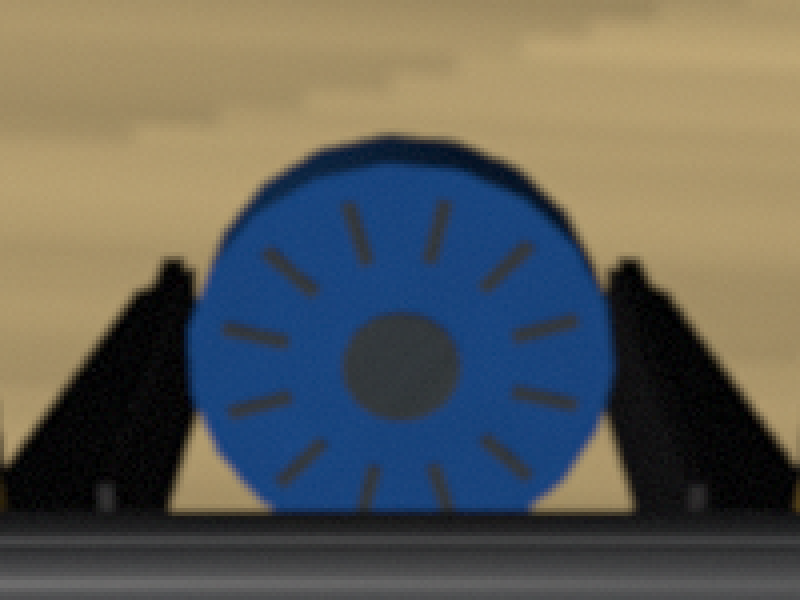

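```bash
python3 -m handwheel '[[[0,0,50],0,0],[[0,0,100],0,0],[[-48,-26,105],0,0],[[-96,-52,105],0,0],[[-144,-78,105],0,0],[[-191.7,-103.9,95],0,0],[[-191.7,-103.9,84],0,0],[[-191.7,-103.9,84],0,0]]'; python3 -m handwheel '[[[0,0,-8],0,0],[[0,0,-16],0,0],[[0,0,-22],0,0],[[0,0,-22],0,0]]'
python3 - <<'E'
from h import *
f=arm.grab_frame("wrist"); save(f,"w12.png",(160,140,360,300),4); bore(f,(260,251),78,(0,0,0),(180,130,80))
f=arm.grab_frame("scene"); save(f,"s12.png",(260,120,380,230),5)
E
```

```text
time: 12.42
position: [462.6, 148.7, 88.3]
orientation: [-0.49, 0.512, -0.487, -0.511]
ft_force: [1.1, -0.1, -1.1]
opening: 57.5
time: 12.92
position: [462.4, 148.7, 65.6]
orientation: [-0.489, 0.512, -0.487, -0.511]
ft_force: [-0.2, 0.6, -1.2]
opening: 57.0
px [259.9 251.2] [24.2 26.5] -> [460.7 149.1  78. ]
```

View pics/w12.png

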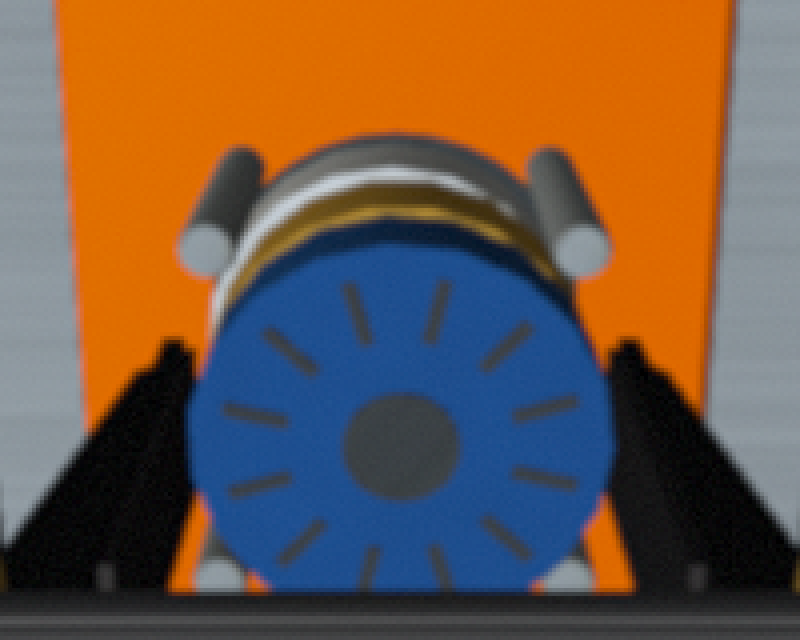

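View pics/s12.png

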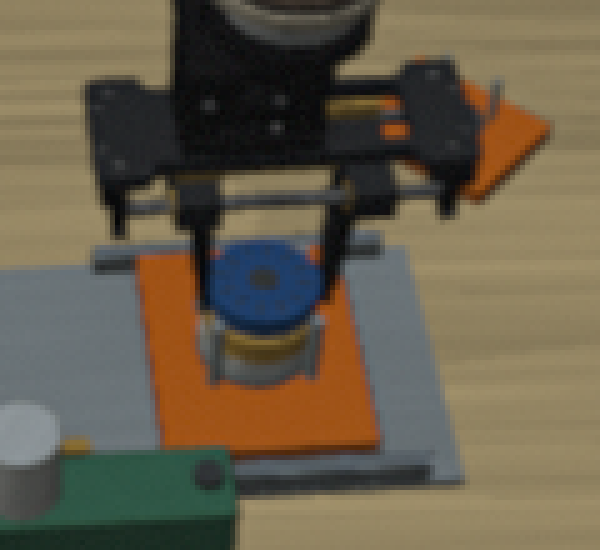

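Run:
```python
from h import *
f=arm.grab_frame("wrist")
P=cast(f,np.array([[207,250],[581,250],[221,575],[568,575]])/4+[160,140],70); print(P.round(1),P.mean(0)); bore(f,(260,251),75.2,(0,0,0),(180,130,80))
```

```text
[[437.8 122.3  70. ]
 [435.4 172.2  70. ]
 [487.3 124.5  70. ]
 [485.  174.6  70. ]] [461.36303988 148.42645458  70.        ]
px [259.9 251.2] [24.3 26.6] -> [462.7 149.2  75.2]
```

```bash
python3 -m handwheel '[[[-1.2,-0.8,0],0,0],[[-1.2,-0.8,-1.5],0,0],[[-1.2,-0.8,-3],0,0],[[-1.2,-0.8,-3.6],0,0],[[-1.2,-0.8,-3.8],0,0]]'
```

```text
time: 13.7
position: [461.5, 147.9, 62.5]
orientation: [-0.49, 0.512, -0.487, -0.511]
ft_force: [-0.1, -0.0, -1.6]
opening: 57.1
```

```bash
python3 -m handwheel '[[[0,0,-0.8],0,0],[[0,0,-0.8],0,0]]'
```

```text
time: 13.95
position: [461.5, 148.0, 62.3]
orientation: [-0.49, 0.512, -0.487, -0.511]
ft_force: [-2.6, -0.9, 10.3]
opening: 57.4
```

```bash
python3 -m handwheel '[[[0,0,0],0,0.75],[[0,0,0],0,0.75],[[0,0,0],0,0.75],[[0,0,25],0,0.75],[[0,0,65],0,0.75],[[0,0,100],0,0.75],[[0,0,100],0,0.75]]'
python3 - <<'E'
from h import *
f=arm.grab_frame("wrist"); save(f,"w13.png"); bore(f,(260,200),72,(0,0,0),(180,130,80))
f=arm.grab_frame("scene"); save(f,"s13.png",(200,140,380,290),4)
f=arm.grab_frame("top"); save(f,"t13.png",(180,110,340,240),4)
E
```

```text
time: 14.82
position: [462.5, 148.1, 164.3]
orientation: [-0.491, 0.513, -0.486, -0.51]
ft_force: [0.9, 0.0, -0.2]
opening: 71.4
px [259.5 192.4] [15.8 16.8] -> [460.8 148.3  72. ]
```

View pics/w13.png

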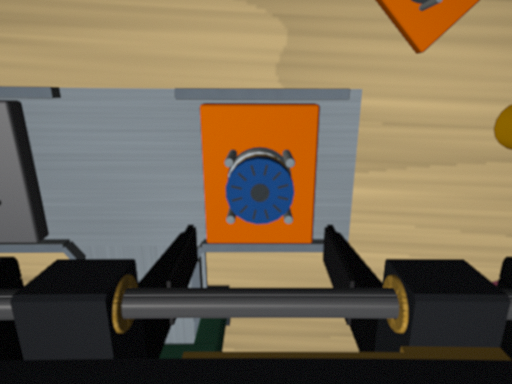

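View pics/s13.png

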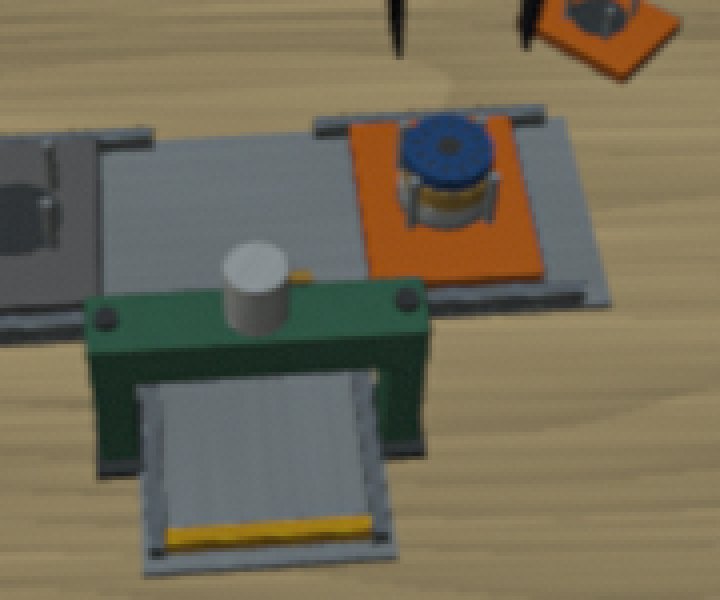

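Stack is in the nest: disc hub (260,192) in the wrist view, flat in the scene view. Next, turn the jaws along the station's x and come down behind the carrier's +y face.

```bash
python3 -m handwheel '[[[-1,20,0],-0.18,0.8],[[-2,40,0],-0.36,0.8],[[-3,60,0],-0.54,0.8],[[-4,82,0],-0.72,0.8],[[-4,82,0],-0.9,0.8],[[-4,82,0],-1.08,0.8],[[-4,82,0],-1.26,0.8],[[-4,82,0],-1.44,0.8]]';python3 -m handwheel '[[[0,0,0],-0.13,0.8],[[0,0,0],-0.13,0.8]]'
python3 - <<'E'
from h import *
from scipy.spatial.transform import Rotation as Ro
s=arm.state(); q=s["orientation"]; print(Ro.from_quat([q[1],q[2],q[3],q[0]]).as_matrix().round(3), s["position"],s["joint_pos"].round(2))
f=arm.grab_frame("wrist"); save(f,"w14.png")
E
```

```text
time: 15.98
position: [456.6, 229.7, 160.0]
orientation: [0.704, -0.062, 0.705, 0.059]
ft_force: [-0.8, 0.4, 0.7]
opening: 76.2
time: 16.23
position: [456.2, 229.5, 158.8]
orientation: [0.706, -0.016, 0.708, 0.013]
ft_force: [0.1, -0.3, -0.5]
opening: 76.6
[[-0.004 -0.042  0.999]
 [-0.005  0.999  0.042]
 [-1.    -0.004 -0.004]] [456.20049613 229.53171465 158.7753161 ] [ 0.34  0.4   1.9  -0.    0.85  0.3 ]
```

View pics/w14.png

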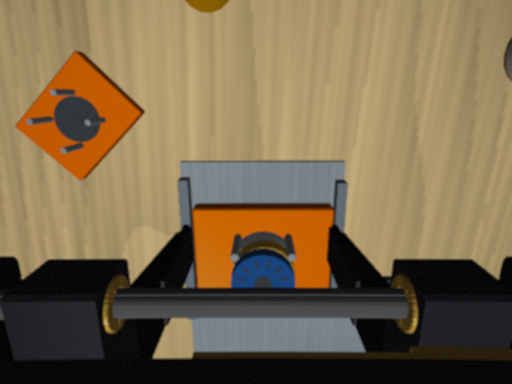

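The carrier is centred between the rails (columns 193–333), with the gripper aligned behind it.

```bash
python3 -m handwheel '[[[1,1,-50],0,0.8],[[1,1,-100],0,0.8],[[1,1,-135],0,0.8],[[1,1,-145],0,0.8],[[1,1,-145],0,0.8]]'
python3 - <<'E'
from h import *
f=arm.grab_frame("scene"); save(f,"s15.png",(200,110,380,250),4)
E
```

```text
time: 16.9
position: [457.3, 230.6, 14.0]
orientation: [0.706, -0.018, 0.708, 0.014]
ft_force: [0.3, 0.1, 0.1]
opening: 75.9
```

View pics/s15.png

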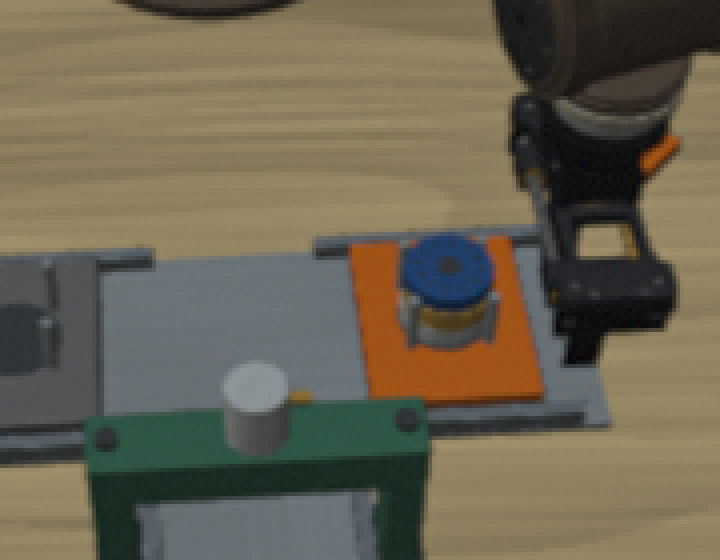

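```bash
python3 -m handwheel '[[[0.4,-8,0],0,0.8],[[0.7,-14,0],0,0.8],[[0.9,-19,0],0,0.8],[[1.2,-25,0],0,0.8],[[1.6,-33,0],0,0.8],[[2,-42,0],0,0.8],[[2.4,-52,0],0,0.8],[[2.9,-62,0],0,0.8]]'
```

```text
time: 17.95
position: [461.3, 168.7, 15.4]
orientation: [0.707, -0.017, 0.707, 0.015]
ft_force: [-0.5, 6.3, 3.9]
opening: 75.9
```

```bash
python3 -m handwheel '[[[0.5,-10,0],0,0.8],[[0.9,-20,0],0,0.8],[[1.4,-30,0],0,0.8],[[1.9,-40,0],0,0.8],[[2.3,-50,0],0,0.8],[[2.6,-55,0],0,0.8],[[2.6,-55,0],0,0.8]]'
python3 - <<'E'
from h import *
f=arm.grab_frame("scene"); save(f,"s16.png",(160,110,380,290),3.3)
f=arm.grab_frame("top"); save(f,"t16.png",(180,110,340,240),4.5)
for c in blobs(f,(5,190,120),(15,255,255)):
    p=cast(f,c,26); r=cv2.minAreaRect(p[:,:2].astype(np.float32)); print("orange",r)
E
```

```text
time: 18.82
position: [463.8, 113.2, 15.4]
orientation: [0.707, -0.017, 0.707, 0.014]
ft_force: [0.3, -0.4, -0.3]
opening: 76.1
orange ((467.41357421875, 23.962291717529297), (134.54783630371094, 61.85392379760742), 2.7808492183685303)
```

View pics/s16.png

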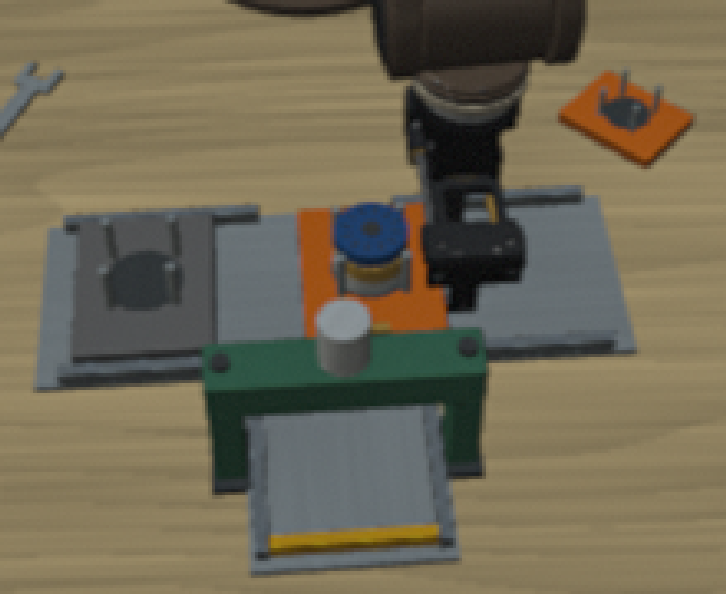

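View pics/t16.png

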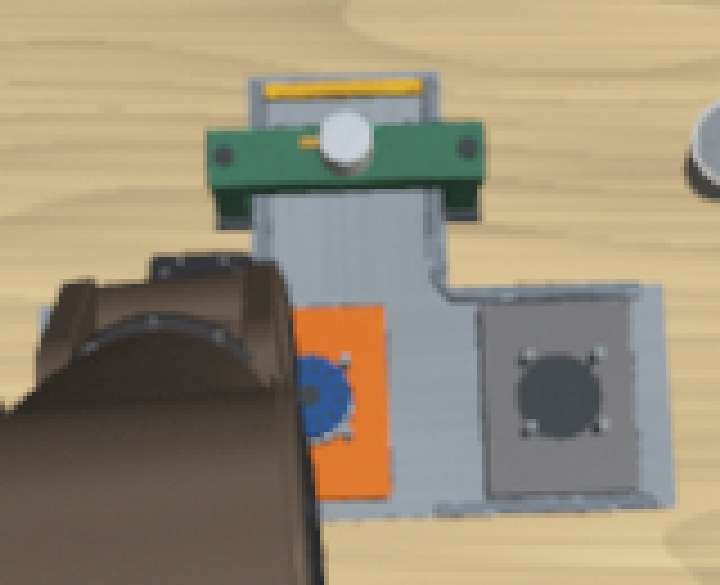

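Run:
```python
from h import *
for n in("top","scene"):
    f=arm.grab_frame(n)
    for c in blobs(f,(20,150,120),(32,255,255),30):
        p=cast(f,c,20); r=cv2.minAreaRect(p[:,:2].astype(np.float32)); 
        if 650<r[0][0]<760 and abs(r[0][1])<60: print(n,"stop",r)
f=arm.grab_frame("top")
# bar plate outer corners, right end & left ; bar plate right edge; green bolts
print(cast(f,np.array([[223,156],[468,148]])/4.5+[180,110],120), "bridge bolts")
print("stem rails at row 220: outer", cast(f,np.array([[252,250],[440,245]])/4.5+[180,110],20))
```

```text
top stop ((702.6683959960938, 23.783599853515625), (9.638772010803223, 113.73888397216797), 2.89518141746521)
scene stop ((707.365966796875, 27.264860153198242), (8.707184791564941, 113.1066665649414), 2.5958170890808105)
[[623.15109085 102.81360405 120.        ]
 [629.94392565 -63.49097331 120.        ]] bridge bolts
stem rails at row 220: outer [[578.72593853  88.3996313   20.        ]
 [583.43558177 -48.85539702  20.        ]]
```

```bash
python3 -m handwheel '[[[0.5,-10,0],0,0.8],[[0.9,-20,0],0,0.8],[[1.3,-28,0],0,0.8],[[1.5,-33.5,0],0,0.8],[[1.5,-33.5,0],0,0.8],[[1.4,-30,0],0,0.8],[[1.2,-23,0],0,0.8],[[1.2,-23,0],0,0.8]]'
```

```text
time: 20.08
position: [464.8, 91.4, 15.3]
orientation: [0.707, -0.018, 0.707, 0.015]
ft_force: [0.4, -0.5, 0.0]
opening: 76.0
```

```bash
python3 -m handwheel '[[[0,0,50],0,0.8],[[0,0,100],0.1,0.8],[[0,0,150],0.28,0.8],[[-20,-10,170],0.46,0.6],[[-40,-20,170],0.64,0.6],[[-60,-30,170],0.82,0.6],[[-80,-40,170],1,0.6],[[-95,-60,170],1.18,0.6]]'; python3 -m handwheel '[[[0,-10,0],0.18,0.6],[[0,-12,0],0.36,0.6],[[0,-12,0],0.393,0.6],[[0,-12,0],0.393,0.6]]'
python3 - <<'E'
from h import *
from scipy.spatial.transform import Rotation as Ro
s=arm.state(); q=s["orientation"]; print(Ro.from_quat([q[1],q[2],q[3],q[0]]).as_matrix().round(3), s["position"],s["joint_pos"].round(2))
f=arm.grab_frame("wrist"); save(f,"w17.png")
for c in blobs(f,(5,170,100),(16,255,255),1000):
    p=cast(f,c,26); r=cv2.minAreaRect(p[:,:2].astype(np.float32)); print("orange",cv2.boundingRect(c),r)
f=arm.grab_frame("scene"); save(f,"s17.png",(160,110,380,290),3.3)
E
```

```text
time: 21.08
position: [369.0, 31.5, 185.4]
orientation: [0.577, -0.41, 0.576, 0.408]
ft_force: [0.2, -0.3, -0.5]
opening: 57.5
time: 21.58
position: [368.9, 19.7, 185.4]
orientation: [-0.487, 0.514, -0.486, -0.512]
ft_force: [-0.1, -0.3, 0.8]
opening: 57.2
[[ 0.004 -0.999 -0.053]
 [-0.001 -0.053  0.999]
 [-1.    -0.003 -0.001]] [368.8845914   19.65068239 185.39115506] [-0.13  0.17  2.18 -0.    0.79 -1.75]
orange (199, 201, 101, 87) ((449.4864196777344, 11.900222778320312), (104.2226333618164, 108.07231903076172), 3.011384963989258)
orange (463, 51, 49, 106) ((293.977783203125, 235.21360778808594), (99.2676773071289, 43.260005950927734), 16.128612518310547)
```

View pics/w17.png

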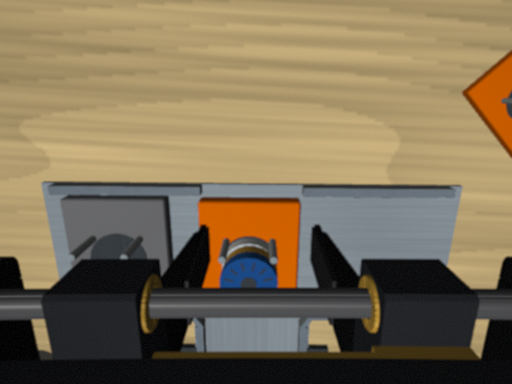

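View pics/s17.png

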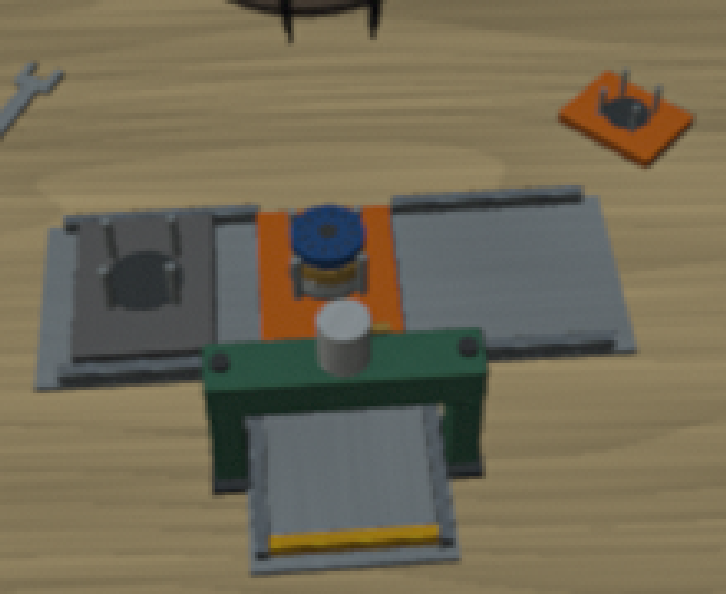

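Run:
```python
from h import *
f=arm.grab_frame("wrist"); save(f,"w18.png",(180,170,320,240),5.6)
```

```text
(no output)
```

View pics/w18.png

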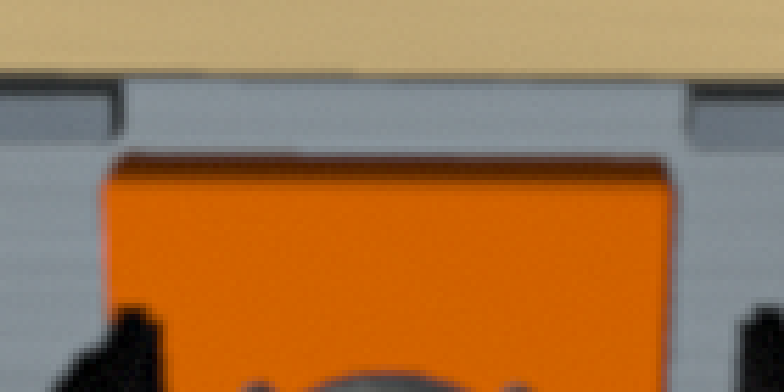

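Run:
```python
from h import *
f=arm.grab_frame("wrist")
A=cast(f,np.array([[113,138],[693,150]])/5.6+[180,170],20); B=cast(f,np.array([[105,183],[673,186]])/5.6+[180,170],26)
print(A.round(1),B.round(1)); a=.0465; sx=np.array([np.cos(a),np.sin(a)]); sy=np.array([-sx[1],sx[0]])
mA,mB=A.mean(0)[:2],B.mean(0)[:2]; print("carrier y rel gap",(mB-mA)@sy,"x",(mB-mA)@sx, "origin",mA+73*sx)
print(np.linalg.norm(A[0]-A[1]),np.linalg.norm(B[0]-B[1]))
```

```text
[[395.3 -42.6  20. ]
 [391.5  68.2  20. ]] [[402.3 -43.1  26. ]
 [397.   64.2  26. ]]
carrier y rel gap -2.5305870967792705 x 6.145230071439439 origin [466.32441051  16.17550833]
110.92591828719391 107.40207853824968
```

The carrier is at the middle, 2.5 mm off toward -y by the near-rail gap, which is inside the flare. Now descending behind it.

```bash
python3 -m handwheel '[[[15,-9,-40],0,0.6],[[15,-9,-90],0,0.6],[[15,-9,-130],0,0.6],[[15,-9,-130],0,0.6]]'
python3 - <<'E'
from h import *
s=arm.state();print(s["joint_pos"].round(2),s["position"])
f=arm.grab_frame("wrist"); save(f,"w19.png")
E
```

```text
time: 22.28
position: [382.7, 10.8, 53.7]
orientation: [0.486, -0.513, 0.487, 0.514]
ft_force: [0.3, 0.7, 1.5]
opening: 57.3
[-0.14  0.46  2.29 -0.    0.39 -1.77] [382.7264705   10.83280477  53.7030621 ]
```

View pics/w19.png

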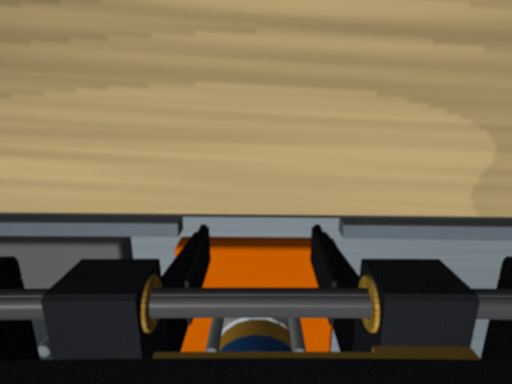

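```bash
python3 -m handwheel '[[[-3,0,-15],0,0.6],[[-3,0,-30],0,0.6],[[-3,0,-39],0,0.6],[[-3,0,-39],0,0.6]]'
python3 - <<'E'
from h import *
s=arm.state();print(s["joint_pos"].round(2),s["position"],s["ft_force"])
f=arm.grab_frame("scene"); save(f,"s20.png",(160,90,380,290),3)
E
```

```text
time: 22.82
position: [380.9, 10.7, 16.7]
orientation: [-0.487, 0.514, -0.486, -0.513]
ft_force: [-0.5, 0.1, 0.5]
opening: 57.0
[-0.15  0.55  2.32 -0.    0.27 -1.77] [380.87108176  10.74598482  16.71602008] [-0.54689423  0.07475659  0.46869949]
```

View pics/s20.png

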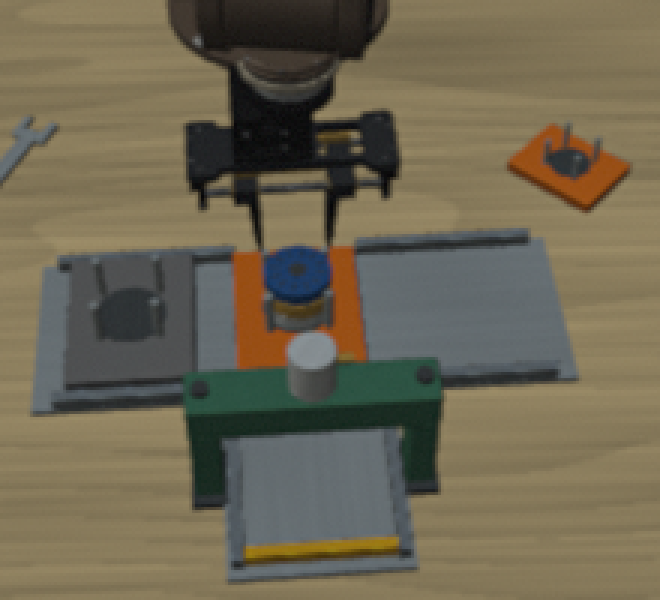

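```bash
python3 -m handwheel '[[[8,0.4,-2],0,0.6],[[14,0.7,-2],0,0.6],[[20,0.9,-2],0,0.6],[[28,1.3,-2],0,0.6],[[37,1.7,-2],0,0.6],[[46,2.1,-2],0,0.6],[[55,2.6,-2],0,0.6],[[64,3,-2],0,0.6]]'
```

```text
time: 23.88
position: [444.4, 14.0, 15.1]
orientation: [0.486, -0.513, 0.487, 0.513]
ft_force: [-5.4, -0.6, 4.2]
opening: 56.7
```

```bash
python3 -m handwheel '[[[9,0.4,-1],0,0.6],[[18,0.8,-1],0,0.6],[[27,1.3,-1],0,0.6],[[30,1.4,-1],0,0.6]]'
python3 - <<'E'
from h import *
f=arm.grab_frame("scene"); save(f,"s21.png",(160,90,380,290),3)
f=arm.grab_frame("wrist"); save(f,"w21.png")
E
```

```text
time: 24.38
position: [474.3, 15.4, 14.2]
orientation: [0.486, -0.513, 0.487, 0.514]
ft_force: [-5.7, -0.2, 5.4]
opening: 57.2
```

View pics/s21.png

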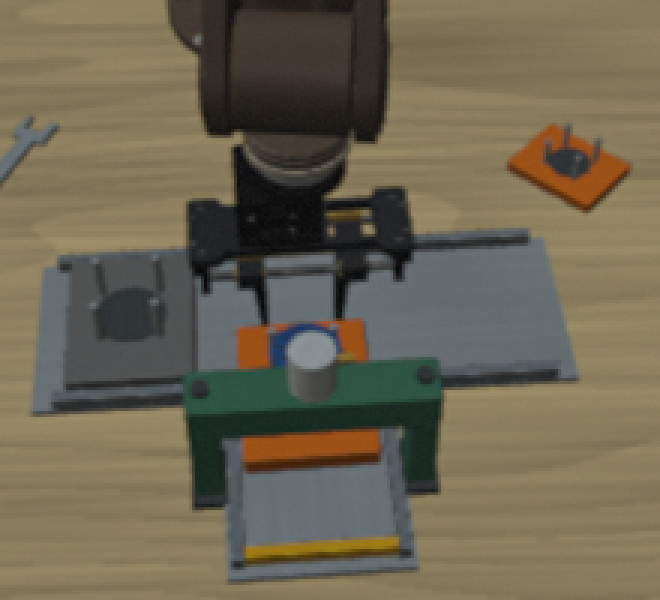

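View pics/w21.png

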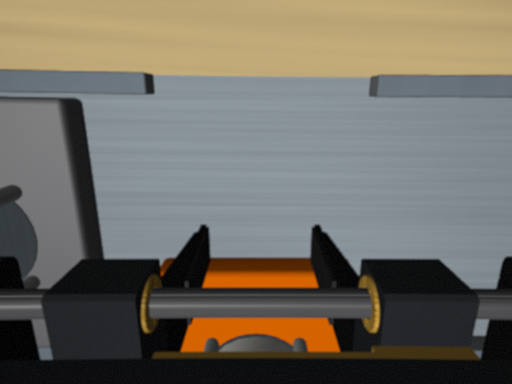

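The carrier has entered the stem squarely and passes under the bridge.

```bash
python3 -m handwheel '[[[9,0.4,0],0,0.6],[[18,0.8,0],0,0.6],[[27,1.3,0],0,0.6],[[36,1.7,0],0,0.6],[[45,2.1,0],0,0.6],[[54,2.5,0],0,0.6],[[61,2.8,0],0,0.6],[[64,3,0],0,0.6]]'
```

```text
time: 25.48
position: [538.8, 18.4, 14.1]
orientation: [0.486, -0.513, 0.487, 0.514]
ft_force: [-6.1, -1.2, 4.7]
opening: 57.0
```

```bash
python3 -m handwheel '[[[2,0.1,0],0,0.6],[[4,0.2,0],0,0.6],[[6,0.3,0],0,0.6]]'
```

```text
time: 25.85
position: [544.8, 18.8, 14.2]
orientation: [0.486, -0.513, 0.487, 0.514]
ft_force: [-3.9, -0.6, 2.5]
opening: 56.7
```

```bash
python3 -m handwheel '[[[1.5,0.1,0],0,0.6],[[3,0.1,0],0,0.6]]'
```

```text
time: 26.1
position: [546.6, 18.9, 14.1]
orientation: [0.485, -0.512, 0.487, 0.514]
ft_force: [-13.8, 0.1, 10.8]
opening: 56.9
```

Force rising: that looks like the stop. One more press to confirm.

```bash
python3 -m handwheel '[[[1.5,0.1,0],0,0.6],[[2.5,0.1,0],0,0.6]]'
python3 - <<'E'
from h import *
f=arm.grab_frame("scene"); save(f,"s22.png",(210,190,310,290),6)
E
```

```text
time: 26.35
position: [546.6, 19.0, 14.1]
orientation: [0.484, -0.511, 0.489, 0.516]
ft_force: [-17.9, -1.6, 13.7]
opening: 57.1
```

View pics/s22.png

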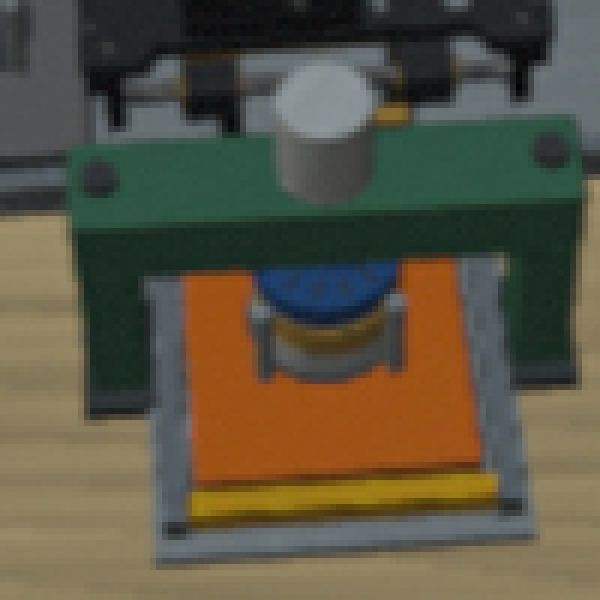

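```bash
python3 -m handwheel '[[[-8,0,0],0,0.6],[[-20,-1,5],0,0.6],[[-30,-1,40],0,0.6],[[-50,-2,90],0,0.6],[[-80,-3,130],0,0.6],[[-110,-5,150],0,0.6],[[-110,-5,150],0,0.6]]'
python3 - <<'E'
from h import *
f=arm.grab_frame("scene"); save(f,"s23.png",(150,120,330,290),4)
for c in blobs(f,(5,170,90),(15,255,255),100): 
    p=cast(f,c,26); print(cv2.boundingRect(c),cv2.minAreaRect(p[:,:2].astype(np.float32)))
f=arm.grab_frame("top"); save(f,"t23.png",(180,110,340,240),4.5)
f=arm.grab_frame("wrist"); save(f,"w23.png")
E
```

```text
time: 27.28
position: [435.9, 13.9, 165.9]
orientation: [0.485, -0.512, 0.488, 0.515]
ft_force: [0.5, -0.5, -0.9]
opening: 57.0
(241, 233, 49, 38) ((654.6663208007812, 22.399078369140625), (96.7675552368164, 106.47112274169922), 3.294081211090088)
(330, 132, 40, 27) ((304.86614990234375, 273.88818359375), (91.86642456054688, 78.15304565429688), 46.93851852416992)
```

View pics/s23.png

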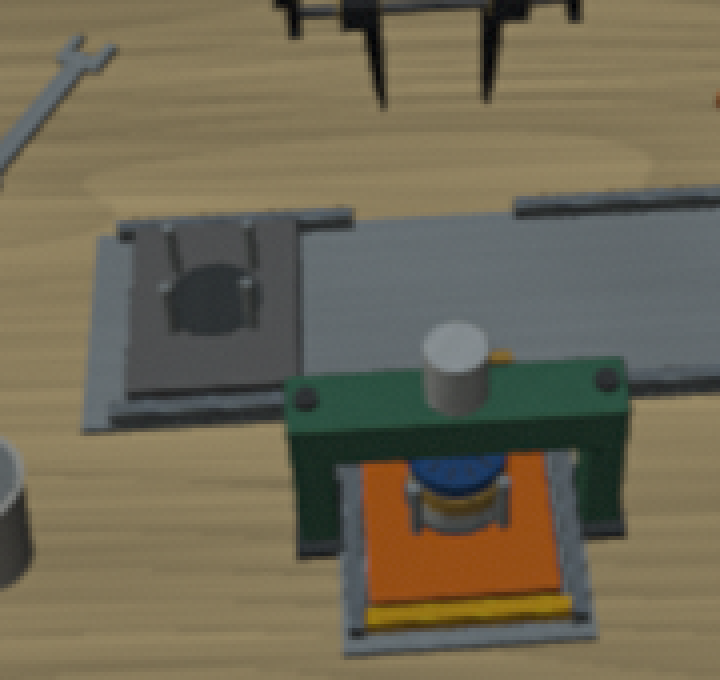

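View pics/t23.png

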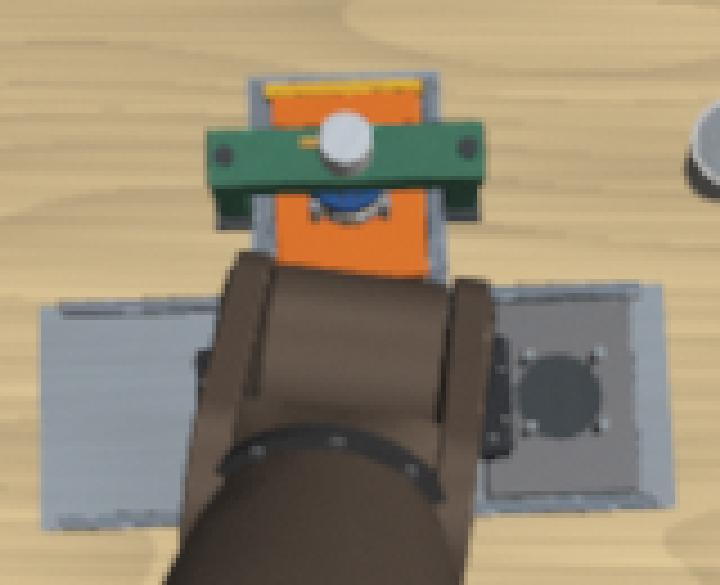

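View pics/w23.png

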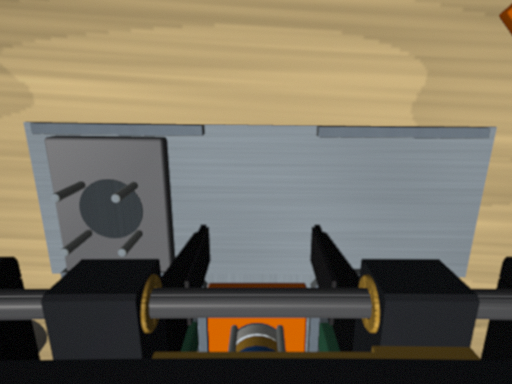

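```bash
python3 -c "
from station import arm
print(arm.state()['ft_force'],arm.state()['dq'].round(3)); print(arm.close_job())"
```

```text
[-0.07616911 -0.27964973  0.31425588] [ 0.001  0.02  -0.005 -0.001  0.008 -0.   ]
the job is handed in; nothing more can be done
None
```

The job is handed in, at about 27 s of the 72 s allowed. My last checks suggest it succeeded; the simulator gave no verdict.

**What I did:** I set the brass spacer and then the blue disc between the pins, each lowered until about 10 N of contact before release. I pushed the carrier along the bar to the middle, then up the stem under the bridge. At the stop the force rose to about 18 N and the tool stopped advancing.

**Last checks:**
- **Stack:** in the scene view it still stands flat between the pins.
- **End stop:** the carrier's front edge meets the yellow bar in both the scene and top views.
- **Across:** the top view puts the carrier roughly 2 mm toward -y, inside the 5 mm limit.
- **Angle:** the scene view gives the carrier 3.3° against 2.6–2.9° measured for the stop, inside the limit.
- **Robot:** it is clear of everything, with about zero force on the tool.
- **Bystanders:** the gripper never went near them beyond the planned clearances, and the spare carrier showed no shift in the last views. I did not remeasure the others.

**Disagreements:** the cameras differed from each other by 2 to 5 mm, mostly along x. I therefore set the nest alignment from the wrist camera and the end position from contact force.

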